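# Hook the paint shelf into the slotted uprights and lock it

### The arm

A 7-joint arm with a two-finger parallel gripper is mounted at the origin on the work surface. World frame = base frame: x ahead of the robot, y to its left, z up, the work surface at z = 0. Lengths are in m, angles in rad, forces in N, time in s.
With the tool pointing down it reaches from about 0.4 to 0.85 m from the base axis. Payload 10.4 kg.
Tool frame: the origin (TCP) lies between the finger pads, 19 mm behind the fingertips; this is the grasp point; z points along the fingers, y is the line along which they close (so a half turn about z gives the same grasp; the last joint's range is limited). The gripper opens to 87 mm and grips with 3 to 60 N. Pads are 19 mm wide; open, the fingers measure 117 mm over their backs; the gripper's body (75 mm by 190 mm) begins 51 mm behind the grasp point.
Start: joints at [-1.252, 0.332, -0.065, 1.46, 0.022, 1.35, -0.088], TCP at [0.209, 0.589, 0.241] pointing down, gripper open.
Joint ranges: [-2.6, 2.6], [-0.5, 2.12], [-1.47, 1.34], [0.16, 2.42], [-1.27, 4.41], [0.06, 2.06], [-2.6, 2.6]. Speed limits (rad/s): [2.22, 2.22, 2.79, 2.79, 3.14, 3.14, 3.14].

### API

Orientations are given as a unit quaternion [x, y, z, w].
In Python, from bench import read_state, viewer, r gives the robot as it stands.
- The arm moves only by the tool carry_out, never from a script. Its argument "moves" is a list of rows, each a list of 6 numbers: the shift along the tool's x, y, z in units of 40 mm (1.0 is 40 mm), then the turn, a rotation vector about the tool's x, y, z in units of 8 degrees (1.0 is 8 degrees). A call has 1 to 20 rows; each row shifts and turns the commanded pose from where the row before left it, along the tool's axes as they then stand; what a row does not reach is not made up. A row lasts 1/8 s, in which the tool goes at most 62.5 mm and 10.7 degrees, less where a joint would pass 70% of its speed; a pose out of reach is approached as far as the arm can. A call is refused whole if a number of a shift passes 1 or a number of a turn 1, either way. A call with a gripper value outside its range is refused whole. "fingers" is the finger opening in mm, from 0 to 87, set as the call begins (left out, the last holds). The fingers move at their own pace and stop on an object; "force" is the grip in N (left out, the last holds). Time passes only in rows, so rows that do not move let the fingers close. It gives the time, the measured TCP pose, the force, the opening and the grip force at its end, in the units of the state.
- read_state(): the state, without advancing time (a new reading comes with each control period).
- viewer.camera(name): name is "side" or "top"; returns a dict with "pixels" (420x560x3 uint8, red, green, blue), "range_z" (420x560 float32, m along the optical axis (not along the pixel's ray), 0 where there is no reading), "fx", "fy", "cx", "cy" (pixels), "k1" (the pictures are not rectified: a ray, as slopes to the right and down, at radius r is drawn at 1 + k1 r^2 times it, then the intrinsics apply), "xyz" and "orientation" of the camera in the world. Camera axes: x right, y down, z forward; pixel columns grow to the right and rows downward; lengths in m; the calibration is good to about 2 mm. A picture is of the moment at which its call begins.
- r.close_job(): hands the job in; it is judged then, once.
The state is a dict: "time": time; "joint_positions": joint angles; "joint_vel": joint speeds; "joint_torque": joint torques, N m; "ee_pos": TCP position; "eef_rot": TCP orientation; "ft_force": force on the tool from outside, world axes, zero at the start; "torque": the same for the moment, N m; "width": finger opening in m; "grip_force": force on a finger pad.
Only numpy, scipy, OpenCV 4.12 (cv2) and the standard library are available. Lean on these libraries where they do the work, as an engineer would, in place of code of your own. Each camera call takes 0.05 s, during which the arm holds its last target. There are 200 camera calls.

### The job

Hang the small white shelf whose tabs are spaced to suit the slotted uprights on the stand: put both of its tabs into the slots, let it down and push it down until it is locked fully home, sitting level, then let go. The uprights may be clamped a little to one side on their stand, so feel for the slots; leave the other things on the bench where they are.

Things in the scene. Friction and masses are not known exactly. Their poses are not given: they have to be found in the camera images.
- shelf: The shelf to hang: white sheet steel tray, about 0.4 kg, 100 (x) by 150 (y) mm, standing loose on the bench. Origin under the middle of its floor, z up, +x towards its back. Floor 5 thick, rims 18 high; back wall to z = 60, rear face at x = 50. Hang it by its tabs, its axes parallel to the stand's; hung fully home, its underside is 81 mm above the bench.
- shelf_divider (a point): Middle of the top edge of the shelf's upright divider, the part to grip: 10 mm thick in y, 55 long in x (30 towards the front, 25 towards the back of this point), 47 high from the floor, free on both sides. In the shelf's frame x = -15, y = 0, z = 52 mm. A good grip has the TCP 12 mm below this point.
- shelf_lip (a point): Middle of the top of the lip along the shelf's back wall, the place to push down: lip 28 mm deep in x (x = 22 to 50), 5 thick, full width. In the shelf's frame x = 35, y = 0, z = 65 mm. Fully home it is 146 mm above the bench.
- shelf_hooks (a point): Midpoint between the shelf's two hook plates: x = 58, y = 0, z = 34 mm in its frame. The two tabs stick out of the back at y = -45 and +45, each 6 wide in y: neck z 34 to 48, x 50 to 56, then a downward hook z 20 to 48, x 56 to 60, with a round bead (radius 3) behind its tip at z = 23, reaching x = 63.
- stand: Heavy fixed stand: foot 120 by 250 by 10 mm carrying two slotted aluminium uprights, 44 wide, 185 high, 90 between centres. Origin on the bench in the plane of their front faces, at the middle of the foot's width; +x away from the robot: the shelf goes in along +x. The pair of uprights is clamped up to 11 mm to either side (y) of the middle; this offset is not reported.
- slot_line (a point): Lower end of the slots, 115 mm above the stand's origin, on the front plane, mid-foot. Slots 11 wide, 38 high, plate 4 thick, one per upright. Insert with the shelf's underside at 100 mm (5 mm clear above and below), until its back meets the plates, keep it there, down 19. In the last 11 mm sprung catches hold the shelf up; a push of 10 to 20 N on the lip snaps past them, then a hard stop.
- shelf_narrow: Another white shelf, not to be used: the same but 120 mm wide and with its tabs only 56 mm apart. Loose.
- tub_a: Open plastic paint tub, 85 by 125 mm, 45 high, loose, origin under its middle.
- tub_b: A second such tub, clear plastic.
- tape: Roll of masking tape lying flat, 90 mm across, 24 high, loose.
- bottle: Paint bottle, 60 mm across, 150 high, loose.
- beaker: Rinsing beaker, 76 mm across, 100 high, loose.
- brush: Paint brush, 180 mm long, lying on the bench, loose.
Not all that is in view belongs to the job. What is shaped like the shelf but orange is not meant.

How it is judged:
By the outcome, as a careful person would: the job done as asked, in the order asked, and still so for the second after the job is handed in, with the robot touching nothing.
It also fails if it takes over 54 s, if anything falls off the work surface, if the arm or the gripper's body presses on something with over 40 N, if the wrist force passes 120 N, or if a joint passes its speed limit or range.

## Working session

There is one attempt and no reset: what is moved stays moved. The work goes in short steps, Python scripts to look and compute and a tool call to move; the robot and the scene stay as the last step left them, time stands still between calls to the robot, and variables do not carry over. Pictures are saved under pics/ and viewed, at most 10 in all, crops included, and the job is handed in when it is done.

Besides the shell and the picture viewer there is one more tool, called after "Request:" as name([rows], argument=value, ...), one row to a line, values as JSON. carry_out: Moves the arm, as the interface text tells. Its arguments: {"type":"object","properties":{"moves":{"type":"array","items":{"type":"array","items":{"type":"number"}}},"fingers":{"type":"number"},"force":{"type":"number"}},"required":["moves"]}

```bash
mkdir -p pics; ls; cat > h.py <<'E'
import numpy as np, cv2
from bench import read_state, viewer, r
from scipy.spatial.transform import Rotation as R
def cam(n): return viewer.camera(n)
def save(c,f,crop=None,s=1):
    p=c["pixels"][:,:,::-1]
    if crop: u0,v0,u1,v1=crop; p=p[v0:v1,u0:u1]
    cv2.imwrite("pics/"+f,cv2.resize(p,None,fx=s,fy=s,interpolation=cv2.INTER_CUBIC))
def rays(c,uv):
    uv=np.atleast_2d(np.asarray(uv,float))
    K=np.array([[c["fx"],0,c["cx"]],[0,c["fy"],c["cy"]],[0,0,1]])
    n=cv2.undistortPoints(uv[:,None],K,np.array([c["k1"],0,0,0.]))[:,0]
    return np.c_[n,np.ones(len(n))]
def onplane(c,uv,z):
    d=R.from_quat(c["orientation"]).apply(rays(c,uv)); o=np.array(c["xyz"])
    return o+d*((z-o[2])/d[:,2])[:,None]
def cloud(c):
    h,w=c["range_z"].shape; u,v=np.meshgrid(np.arange(w),np.arange(h))
    d=rays(c,np.c_[u.ravel(),v.ravel()])*c["range_z"].reshape(-1,1)
    return (R.from_quat(c["orientation"]).apply(d)+np.array(c["xyz"])).reshape(h,w,3)
E
python3 - <<'E'
from h import *
for n in("top","side"):
    c=cam(n); save(c,n+"0.png",s=1.4); print(n,c["xyz"],R.from_quat(c["orientation"]).as_matrix().round(2).tolist(),c["fx"],c["k1"])
print(read_state())
E
```

```text
pics
top [ 0.29392967 -0.01271489  1.19520256] [[-0.01, -0.99, 0.13], [-1.0, 0.01, -0.0], [0.0, -0.13, -0.99]] 381.0513616764535 0.012063124807032184
side [ 0.33737538 -0.88853191  0.84197153] [[0.99, -0.04, 0.09], [-0.1, -0.64, 0.76], [0.02, -0.77, -0.64]] 393.3002197294064 -0.009354532640701348
{'time': 0.1, 'joint_positions': array([-1.25160939,  0.33277122, -0.06471925,  1.46083962,  0.02160509,
        1.34989091, -0.08851385]), 'joint_vel': array([ 7.38816980e-05, -1.76138916e-03, -8.33948348e-04, -2.09188710e-03,
        1.67381293e-04, -9.21530258e-04, -1.33064032e-03]), 'joint_torque': array([ 5.31198857e-04, -6.24545145e+01,  2.39268620e-02, -3.90721893e+01,
       -6.14908431e-02,  3.63132334e-02,  2.76507529e-05]), 'ee_pos': array([0.2093697 , 0.58855653, 0.24056538]), 'eef_rot': array([ 1.70050866e-01,  9.85435099e-01, -6.01805899e-04, -7.67689225e-05]), 'ft_force': array([ 0.35133157, -0.14404734, -0.39398006]), 'torque': array([-0.00751699, -0.00858865,  0.02269432]), 'grip_force': 0.0, 'width': 0.08729160978504413}
```

View pics/top0.png

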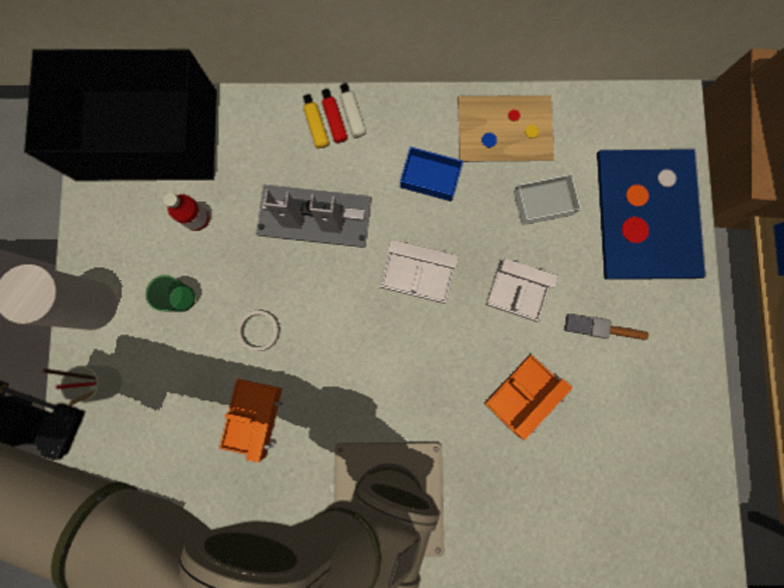

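View pics/side0.png

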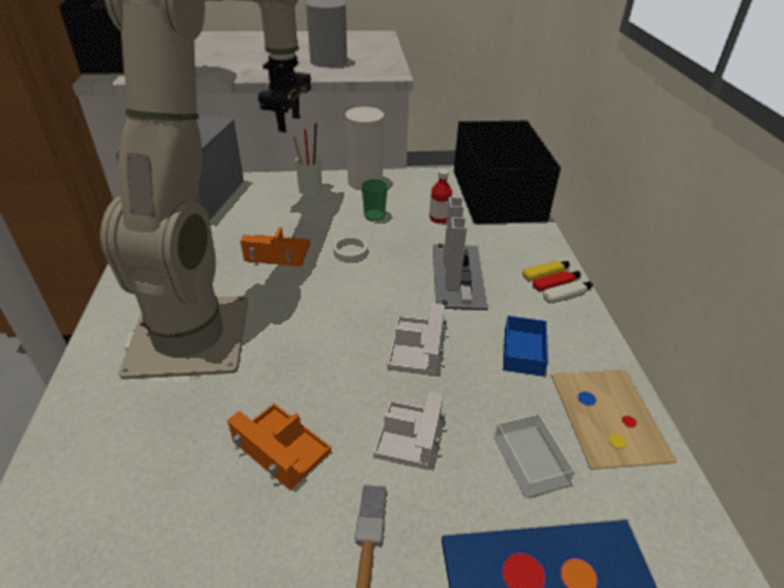

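Top view (picture px, scaled by 1.4): white shelves at (419,271) and (521,290), orange ones at (250,418) and (528,397), and the stand at (314,215) with uprights at (278,208) and (322,211). In the side view the white shelves are at (417,340) and (411,430). The left one in the top view is wider (72 px against 57), so it should be the 150 mm shelf. Next I'll measure and check that in a crop.

```bash
python3 - <<'E'
from h import *
c=cam("top"); P=cloud(c); save(c,"crop1.png",(170,110,420,240),3.2)
hsv=cv2.cvtColor(c["pixels"],cv2.COLOR_RGB2HSV)
Z=P[:,:,2]
def rep(name,box,zlo,zhi):
    u0,v0,u1,v1=box; m=np.zeros(Z.shape,bool); m[v0:v1,u0:u1]=1; m&=(Z>zlo)&(Z<zhi)&(c["range_z"]>0)
    q=P[m]; 
    if len(q)<5: print(name,len(q)); return
    rc=cv2.minAreaRect((q[:,:2]*1000).astype(np.float32))
    print(name,len(q),"z",np.percentile(q[:,2],[5,50,95]).round(4),"rect",np.round(rc[0],1),np.round(rc[1],1),round(rc[2],1), cv2.boxPoints(rc).round().tolist())
for n,b in(("A",(268,168,330,218)),("B",(343,180,400,232))):
    rep(n+" all",b,.012,.08); rep(n+" lip",b,.058,.075); rep(n+" div",b,.044,.057)
s=(180,125,268,180)
rep("foot",s,.004,.02); rep("upr top",s,.17,.2)
for b in((180,125,208,180),(208,125,236,180),(236,125,268,180)): rep("u",b,.165,.2); rep("mid",b,.03,.16)
E
```

```text
A all 675 z [0.0161 0.0641 0.0686] rect [491.5 -73.3] [149.9 110.2] 75.7 [[420.0, -132.0], [526.0, -160.0], [563.0, -14.0], [457.0, 13.0]]
A lip 461 z [0.0619 0.0655 0.0689] rect [507.6 -77.6] [149.4  57.8] 75.5 [[461.0, -143.0], [517.0, -157.0], [554.0, -12.0], [498.0, 2.0]]
A div 66 z [0.048  0.0519 0.0552] rect [494.2 -73.7] [ 92.3 104.7] 75.7 [[432.0, -105.0], [534.0, -131.0], [556.0, -42.0], [455.0, -16.0]]
B all 639 z [0.0157 0.0635 0.0691] rect [ 448.3 -297.4] [119.9 109.8] 70.8 [[377.0, -336.0], [480.0, -372.0], [520.0, -259.0], [416.0, -223.0]]
B lip 369 z [0.0625 0.0657 0.0695] rect [ 477.8 -307.7] [119.6  28.6] 70.4 [[444.0, -359.0], [471.0, -369.0], [511.0, -256.0], [484.0, -247.0]]
B div 74 z [0.0468 0.0526 0.0555] rect [ 467.4 -279.3] [ 85.2 107.2] 56.1 [[399.0, -285.0], [488.0, -345.0], [536.0, -274.0], [447.0, -214.0]]
foot 1881 z [0.0052 0.0103 0.0149] rect [630.3 167.7] [281.7 178.4] 89.8 [[541.0, 27.0], [719.0, 27.0], [720.0, 308.0], [542.0, 309.0]]
upr top 182 z [0.1714 0.1832 0.1881] rect [604.1 167.6] [135.5  33.5] 82.9 [[579.0, 102.0], [612.0, 98.0], [629.0, 233.0], [596.0, 237.0]]
u 113 z [0.167  0.181  0.1883] rect [609.5 212.1] [45.9 33.5] 82.5 [[590.0, 192.0], [623.0, 187.0], [629.0, 233.0], [596.0, 237.0]]
mid 166 z [0.0401 0.1158 0.1579] rect [620.6 208.2] [44.9 57.7] 79.6 [[588.0, 191.0], [645.0, 181.0], [653.0, 225.0], [596.0, 235.0]]
u 67 z [0.1675 0.1829 0.1875] rect [590.8 132.5] [46.8 26. ] 43.4 [[565.0, 126.0], [583.0, 107.0], [617.0, 139.0], [599.0, 158.0]]
mid 373 z [0.0364 0.0629 0.1499] rect [616.9 158.2] [100.5  61. ] 83.1 [[581.0, 112.0], [641.0, 105.0], [653.0, 204.0], [593.0, 212.0]]
u 30 z [0.1664 0.1831 0.1867] rect [596.3 101.6] [ 4.7 32.2] 76.8 [[580.0, 103.0], [611.0, 96.0], [613.0, 100.0], [581.0, 108.0]]
mid 143 z [0.0307 0.0793 0.1506] rect [611.6  86.6] [62.3 70.7] 1.1 [[580.0, 121.0], [581.0, 51.0], [644.0, 52.0], [642.0, 123.0]]
```

View pics/crop1.png

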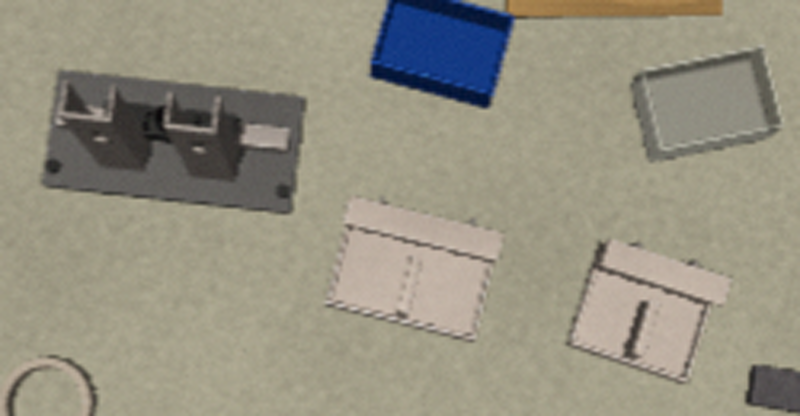

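The crop shows shelf A (crop px 415,268) is 150 wide with its back towards the stand, so it is the one to hang. Shelf B (650,310) is 120 wide. The slots show as light spots at (100,138) and (200,148). Next I'll measure the stand plane, its yaw and the upright edges, and refine the shelf.

```bash
python3 - <<'E'
from h import *
from scipy.ndimage import median_filter
c=cam("top"); 
c["range_z"]=np.median([cam("top")["range_z"] for _ in range(7)],axis=0)
P=cloud(c); Z=P[...,2]; X=P[...,0]; Y=P[...,1]
# stand plane fit robustly (horizontal normal)
m=(Z>.03)&(Z<.178)&(X>.55)&(X<.63)&(Y>.05)&(Y<.26)&(c["range_z"]>0)
q=P[m]; a=np.c_[q[:,1],np.ones(len(q))]; w=np.ones(len(q),bool)
for k in range(15):
    s=np.linalg.lstsq(a[w],q[w,0],rcond=None)[0]; e=q[:,0]-a@s; w=np.abs(e)<(.012 if k<5 else .005)
yaw=-np.arctan(s[0]); print("plane x=%.4f*y+%.4f"%tuple(s),"yaw deg",np.degrees(yaw),w.sum(),len(q),e[w].std())
ex=np.array([np.cos(yaw),np.sin(yaw)]); ey=np.array([-ex[1],ex[0]])
f=q[w]; t=f[:,:2]@ey; d=f[:,:2]@ex; print("front d",np.median(d))
rows=np.nonzero(m)[0][w]
for v in np.unique(rows):
    k=rows==v; tt=np.sort(t[k]); 
    if len(tt)>8: print(v,f[k][:,2].mean().round(3),(tt*1000).round(0).astype(int).tolist())
# foot: dark mask on z=.01
hsv=cv2.cvtColor(c["pixels"],cv2.COLOR_RGB2HSV); k=np.zeros(Z.shape,np.uint8); k[125:185,178:272]=1
k&=(hsv[...,2]<125).astype(np.uint8); cs=max(cv2.findContours(k,0,1)[0],key=cv2.contourArea)
g=onplane(c,cs[:,0].astype(float),.01); g=g[(g[:,0]<.72)]
rc=cv2.minAreaRect((g[:,:2]*1000).astype(np.float32)); print("foot",rc)
tg=g[:,:2]@ey; dg=g[:,:2]@ex; print("foot t",tg.min(),tg.max(),"d",dg.min(),dg.max())
# shelf A: outline of lip top
m=(Z>.060)&(Z<.071)&(X>.4)&(X<.58)&(Y>-.18)&(Y<.03)
for yw in [-13.8,-14.3,-14.8]:
    a=np.radians(yw); e1=np.array([np.cos(a),np.sin(a)]); e2=np.array([-e1[1],e1[0]])
    u=P[m][:,:2]@e1; l=P[m][:,:2]@e2; h,b=np.histogram(u,np.arange(.45,.58,.004)); print(yw,h.tolist(),b[0],"lat",np.percentile(l,[0.5,99.5]))
print("divider px",onplane(c,[[298.1,199.7]],.052))
E
```

```text
plane x=0.1182*y+0.5692 yaw deg -6.7434867666793945 385 671 0.0008779437989681797
front d 0.5650054850571786
148 0.171 [260, 260, 268, 271, 274, 276, 280, 283, 286, 289, 292, 295, 298, 301]
149 0.163 [260, 261, 264, 267, 270, 273, 276, 279, 283, 285, 288, 291, 294, 297, 301]
150 0.152 [260, 260, 263, 266, 269, 272, 275, 279, 287, 288, 291, 294, 297, 300, 303]
151 0.154 [170, 193, 196, 199, 202, 205, 208, 211, 213, 260, 260, 262, 265, 268, 271, 275, 287, 287, 290, 293, 296, 299, 303]
152 0.153 [170, 171, 174, 177, 180, 183, 186, 189, 192, 194, 197, 201, 204, 207, 209, 212, 260, 261, 264, 267, 270, 273, 287, 290, 293, 296, 299, 302]
153 0.14 [170, 172, 175, 178, 181, 184, 187, 190, 193, 196, 199, 202, 205, 208, 211, 260, 260, 263, 267, 270, 273, 276, 281, 284, 287, 289, 292, 295, 298, 301]
154 0.128 [170, 171, 173, 177, 180, 183, 186, 198, 201, 204, 207, 210, 213, 260, 260, 263, 265, 268, 272, 275, 278, 281, 285, 288, 291, 294, 298, 301]
155 0.117 [170, 172, 175, 178, 181, 184, 197, 199, 202, 205, 208, 211, 260, 261, 265, 268, 271, 274, 278, 281, 284, 288, 290, 294, 297, 300]
156 0.107
[... 1040 characters left out ...]
02, 206, 209, 212]
foot ((622.3048706054688, 163.21014404296875), (252.08682250976562, 122.84058380126953), 83.11488342285156)
foot t 0.1090779043077498 0.3611697727743961 d 0.5373810957301681 0.6604214925578294
-13.8 [0, 0, 0, 0, 0, 0, 0, 0, 0, 0, 0, 0, 0, 0, 0, 44, 66, 61, 67, 63, 68, 66, 26, 0, 0, 0, 0, 0, 0, 0, 0, 0] 0.45 lat [-0.02844904  0.11948686]
-14.3 [0, 0, 0, 0, 0, 0, 0, 0, 0, 0, 0, 0, 0, 0, 0, 51, 64, 63, 66, 65, 64, 69, 19, 0, 0, 0, 0, 0, 0, 0, 0, 0] 0.45 lat [-0.02379697  0.12409697]
-14.8 [0, 0, 0, 0, 0, 0, 0, 0, 0, 0, 0, 0, 0, 0, 0, 59, 62, 65, 66, 63, 65, 67, 14, 0, 0, 0, 0, 0, 0, 0, 0, 0] 0.45 lat [-0.01914309  0.12870175]
divider px [[ 0.46611034 -0.06851548  0.052     ]]
```

```bash
cat >> h.py <<'E'
def go(p,yaw=None):
    s=read_state(); T=R.from_quat(s["eef_rot"]); M=T.as_matrix()
    print("t",round(s["time"],2),"pos",s["ee_pos"].round(4),"F",s["ft_force"].round(1),"w",round(s["width"],4),"grip",round(s["grip_force"],1))
    if yaw is not None: # desired tool x = -(cos,sin)
        a=np.radians(yaw); W=np.array([[-np.cos(a),-np.sin(a),0],[-np.sin(a),np.cos(a),0],[0,0,-1.]]).T
        W=np.c_[[-np.cos(a),-np.sin(a),0],[-np.sin(a),np.cos(a),0],[0,0,-1.]]
        print("turn units",np.degrees((T.inv()*R.from_matrix(W)).as_rotvec()).round(2)/8); M=W
    print("shift units after turn",(M.T@(np.array(p)-s["ee_pos"])/.04).round(3))
E
python3 - <<'E'
from h import *
go([.472,-.0686,.14],-14.3)
E
```

```text
t 0.55 pos [0.2095 0.5888 0.2412] F [ 0.3  0.1 -0.5] w 0.0868 grip 0.0
turn units [-0.    0.   -0.66]
shift units after turn [-10.419 -14.306   2.531]
```

Request:
carry_out([
  [0,0,0,0,0,-0.66],
  [-0.4,-0.5,0,0,0,0],
  [-0.65,-0.9,0,0,0,0],
  [-0.65,-0.9,0,0,0,0],
  [-0.65,-0.9,0,0,0,0],
  [-0.65,-0.9,0,0,0,0],
  [-0.65,-0.9,0,0,0,0],
  [-0.65,-0.9,0,0,0,0],
  [-0.65,-0.9,0,0,0,0],
  [-0.65,-0.9,0,0,0,0],
  [-0.65,-0.9,0,0,0,0],
  [-0.65,-0.9,0,0,0,0],
  [-0.65,-0.9,0.4,0,0,0],
  [-0.65,-0.9,0.5,0,0,0],
  [-0.65,-0.9,0.5,0,0,0],
  [-0.65,-0.9,0.5,0,0,0],
  [-0.65,-0.9,0.5,0,0,0],
  [-0.27,-0.3,0.13,0,0,0],
  [0,0,0,0,0,0],
  [0,0,0,0,0,0],
], fingers=60, force=40)

```text
time: 3.05
ee_pos: [0.472, -0.0674, 0.1403]
eef_rot: [0.124, 0.992, 0.0, 0.0]
ft_force: [-0.1, 0.0, 0.4]
width: 0.0602
grip_force: 0.0
```

```bash
python3 - <<'E'
from h import *
go([.472,-.0686,.040],-14.3)
c=cam("side"); save(c,"s1.png",(220,150,380,350),3)
E
```

```text
t 3.05 pos [ 0.472  -0.0674  0.1403] F [-0.1  0.   0.4] w 0.0602 grip 0.0
turn units [0.00375 0.      0.00625]
shift units after turn [-0.008 -0.028  2.507]
```

View pics/s1.png

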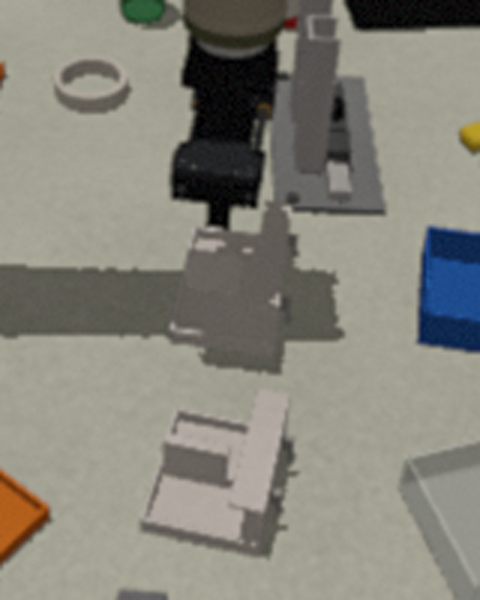

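The gripper (crop px 218,215) is above shelf A's divider (218,240). The other shelf (220,480) is well clear. Next I descend and grip.

Request:
carry_out([
  [0,-0.03,0.5,0,0,0],
  [0,0,0.7,0,0,0],
  [0,0,0.6,0,0,0],
  [0,0,0.4,0,0,0],
  [0,0,0.3,0,0,0],
  [0,0,0,0,0,0],
])

```text
time: 3.85
ee_pos: [0.4715, -0.0694, 0.0397]
eef_rot: [0.124, 0.992, -0.0, -0.0]
ft_force: [0.4, 0.0, 0.2]
width: 0.0602
grip_force: 0.0
```

Request:
carry_out([
  [0,0,0,0,0,0],
  [0,0,0,0,0,0],
  [0,0,0,0,0,0],
  [0,0,0,0,0,0],
  [0,0,0,0,0,0],
  [0,0,0,0,0,0],
], fingers=0, force=40)

```text
time: 4.6
ee_pos: [0.4718, -0.0692, 0.04]
eef_rot: [0.124, 0.992, 0.0, 0.0]
ft_force: [-0.3, 1.5, 0.1]
width: 0.0098
grip_force: 40.0
```

Request:
carry_out([
  [0,0,-0.3,0,0,0],
  [0,0,-0.6,0,0,0],
  [0,0,-0.8,0,0,0],
  [0,0,-0.6,0,0,0],
  [0,0,-0.3,0,0,0],
  [0,0,0,0,0,0],
  [0,0,0,0,0,0],
])

```text
time: 5.48
ee_pos: [0.4711, -0.0695, 0.1431]
eef_rot: [0.124, 0.992, -0.0, -0.001]
ft_force: [0.0, 0.5, -3.5]
width: 0.0099
grip_force: 40.0
```

```bash
python3 - <<'E'
from h import *
go([.4848,.1806,.140],-6.8)
E
```

```text
t 5.47 pos [ 0.4711 -0.0695  0.1431] F [ 0.   0.5 -3.5] w 0.0099 grip 40.0
turn units [-0.0025 -0.01   -0.9375]
shift units after turn [0.4   6.249 0.078]
```

Request:
carry_out([
  [0,0,0,0,0,-0.47],
  [0,0,0,0,0,-0.47],
  [0.05,0.5,0,0,0,0],
  [0.05,0.75,0,0,0,0],
  [0.05,0.75,0,0,0,0],
  [0.05,0.75,0,0,0,0],
  [0.05,0.75,0,0,0,0],
  [0.05,0.75,0,0,0,0],
  [0.05,0.75,0,0,0,0],
  [0.05,0.75,0,0,0,0],
  [0,0.5,0.08,0,0,0],
  [0,0,0,0,0,0],
  [0,0,0,0,0,0],
])

```text
time: 7.1
ee_pos: [0.4853, 0.1794, 0.1403]
eef_rot: [0.06, 0.998, -0.001, -0.0]
ft_force: [0.9, -0.8, -4.8]
width: 0.0098
grip_force: 40.0
```

```bash
python3 - <<'E'
from h import *
go([.4848,.1806,.140],-6.8)
c=cam("top"); c["range_z"]=np.median([cam("top")["range_z"] for _ in range(5)],axis=0)
save(c,"t2.png",(165,100,315,220),4)
P=cloud(c); a=np.radians(-6.8); ex=np.array([np.cos(a),np.sin(a)]); ey=np.array([-ex[1],ex[0]])
s=read_state()["ee_pos"]; print("tcp d,t",s[:2]@ex,s[:2]@ey)
D=P[...,:2]@ex; T=P[...,:2]@ey; Z=P[...,2]
m=(Z>.115)&(Z<.135)&(D>.48)&(D<.54)&(T>.13)&(T<.34)
q=np.c_[D[m],T[m],Z[m]]; print(len(q),np.percentile(q,[1,50,99],axis=0).round(4))
for lo in np.arange(.15,.33,.02):
    k=(q[:,1]>lo)&(q[:,1]<lo+.02); 
    if k.sum()>5: print(lo.round(2),k.sum(),q[k,0].min().round(4),q[k,0].max().round(4),np.median(q[k,2]).round(4))
m=(Z>.155)&(Z<.18)&(D>.55)&(D<.6)&(T>.13)&(T<.34)
E
```

```text
t 7.1 pos [0.4853 0.1794 0.1403] F [ 0.9 -0.8 -4.8] w 0.0098 grip 40.0
turn units [-0.00875 -0.005   -0.00625]
shift units after turn [0.016 0.029 0.007]
tcp d,t 0.4607246258098491 0.2363911716605829
1 [[0.5363 0.1856 0.1241]
 [0.5363 0.1856 0.1241]
 [0.5363 0.1856 0.1241]]
```

View pics/t2.png

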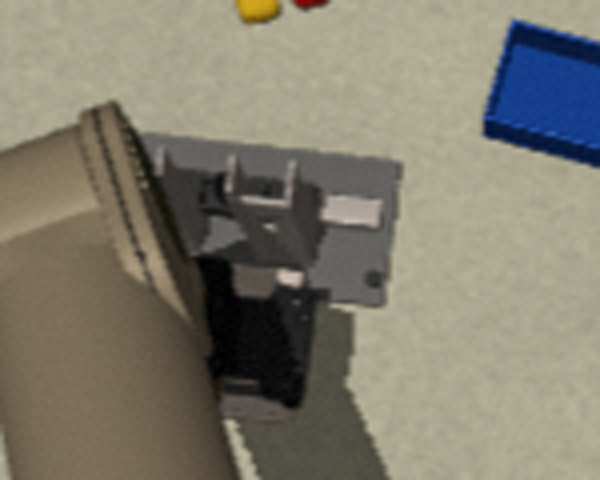

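The top view shows the lip's right part at crop px (270,275), close in front of the right upright (265,225). The slot is visible at (268,227). I used the wrong lip height; it should be 0.165. I'll measure it again, from both cameras.

```bash
python3 - <<'E'
from h import *
a=np.radians(-6.8); ex=np.array([np.cos(a),np.sin(a)]); ey=np.array([-ex[1],ex[0]])
s=read_state()["ee_pos"]; print("tcp d,t",s[:2]@ex,s[:2]@ey,s[2])
for n in("top","side"):
    c=cam(n); c["range_z"]=np.median([cam(n)["range_z"] for _ in range(5)],axis=0)
    if n=="side": save(c,"s2.png",(240,130,400,260),4)
    P=cloud(c); D=P[...,:2]@ex; T=P[...,:2]@ey; Z=P[...,2]
    m=(Z>.155)&(Z<.178)&(D>.44)&(D<.555)&(T>.13)&(T<.34)&(c["range_z"]>0)
    q=np.c_[D[m],T[m],Z[m]]; print(n,len(q))
    if len(q): print(np.percentile(q,[1,10,50,90,99],axis=0).round(4))
E
```

```text
tcp d,t 0.4607246258098491 0.2363911716605829 0.14095749383102454
top 104
[[0.5044 0.16   0.1618]
 [0.5075 0.1669 0.1645]
 [0.5169 0.1869 0.1659]
 [0.5238 0.2018 0.1674]
 [0.5256 0.2049 0.1685]]
side 189
[[0.4985 0.1623 0.1589]
 [0.504  0.165  0.1654]
 [0.5135 0.2161 0.1665]
 [0.5224 0.2914 0.1676]
 [0.524  0.3077 0.1683]]
```

View pics/s2.png

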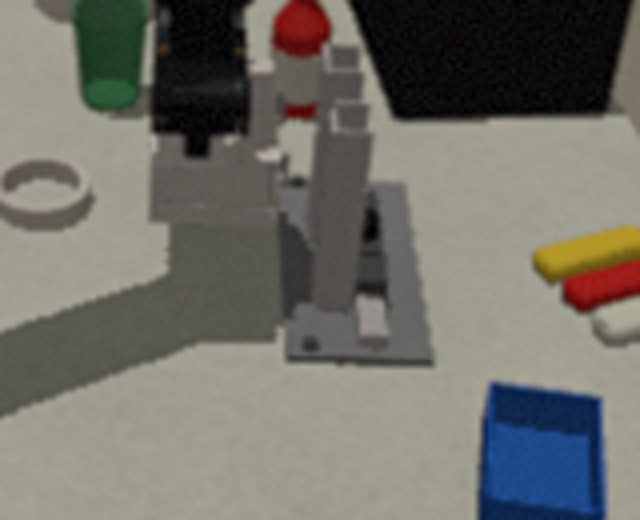

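Shelf level (side crop: shelf at 215,180, slots ahead at 345,180), 40 mm gap to the plates, and lateral error under 1 mm. Go in slowly, feeling for contact.

Request:
carry_out([
  [-0.2,0.0,0.02,0,0,0],
  [-0.3,0,0,0,0,0],
  [-0.15,0,0,0,0,0],
  [-0.05,0,0,0,0,0],
  [-0.05,0,0,0,0,0],
  [-0.05,0,0,0,0,0],
  [-0.05,0,0,0,0,0],
  [0,0,0,0,0,0],
])

```text
time: 9.0
ee_pos: [0.5198, 0.1764, 0.1403]
eef_rot: [0.059, 0.998, 0.0, 0.001]
ft_force: [3.3, 0.8, -4.0]
width: 0.0097
grip_force: 40.0
```

Request:
carry_out([
  [-0.05,0,0,0,0,0],
  [-0.05,0,0,0,0,0],
  [0,0,0,0,0,0],
])

```text
time: 9.38
ee_pos: [0.5233, 0.176, 0.14]
eef_rot: [0.059, 0.998, -0.0, 0.0]
ft_force: [0.8, 1.1, -4.8]
width: 0.0096
grip_force: 40.0
```

```bash
python3 - <<'E'
from h import *
a=np.radians(-6.8); ex=np.array([np.cos(a),np.sin(a)]); ey=np.array([-ex[1],ex[0]])
S=read_state(); s=S["ee_pos"]; print("tcp d,t",s[:2]@ex,s[:2]@ey,s[2],S["ft_force"],S["torque"],S["width"])
for n in("side",):
    c=cam(n); c["range_z"]=np.median([cam(n)["range_z"] for _ in range(5)],axis=0)
    P=cloud(c); D=P[...,:2]@ex; T=P[...,:2]@ey; Z=P[...,2]
    m=(Z>.155)&(Z<.178)&(D>.44)&(D<.562)&(T>.15)&(T<.32)&(c["range_z"]>0)
    q=np.c_[D[m],T[m],Z[m]]; print(n,len(q))
    if len(q): print(np.percentile(q,[1,10,50,90,99],axis=0).round(4))
E
```

```text
tcp d,t 0.4987981797398672 0.23672934883088154 0.14002630267785005 [ 0.79199198  1.08705147 -4.83088655] [ 0.25514083 -0.12377673  0.05241646] 0.009613875086173718
side 165
[[0.5354 0.1623 0.1613]
 [0.5423 0.1671 0.1647]
 [0.5523 0.2126 0.1657]
 [0.5602 0.2931 0.1667]
 [0.5616 0.3119 0.1676]]
```

Travelled 38 mm with no contact force, so the beads are well inside the slots. I'll go on until the back meets the plates.

Request:
carry_out([
  [-0.03,0,0,0,0,0],
  [-0.03,0,0,0,0,0],
  [0,0,0,0,0,0],
])

```text
time: 10.05
ee_pos: [0.5246, 0.1761, 0.1398]
eef_rot: [0.059, 0.998, 0.0, -0.001]
ft_force: [-6.6, 1.6, -2.6]
width: 0.0103
grip_force: 40.0
```

Request:
carry_out([
  [-0.03,0,0,0,0,0],
  [0,0,0,0,0,0],
])

```text
time: 10.3
ee_pos: [0.5246, 0.1762, 0.1397]
eef_rot: [0.059, 0.998, -0.0, -0.002]
ft_force: [-13.1, 0.9, 4.3]
width: 0.0098
grip_force: 40.0
```

Request:
carry_out([
  [0.03,0,0.03,0,0,0],
  [0,0,0.05,0,0,0],
  [0,0,0.05,0,0,0],
  [0,0,0.05,0,0,0],
  [0,0,0,0,0,0],
])

```text
time: 10.92
ee_pos: [0.5245, 0.1762, 0.133]
eef_rot: [0.059, 0.998, 0.0, -0.001]
ft_force: [-7.5, 0.9, 2.8]
width: 0.0096
grip_force: 40.0
```

Request:
carry_out([
  [0,0,0.05,0,0,0],
  [0,0,0.03,0,0,0],
  [0,0,0,0,0,0],
])

```text
time: 11.3
ee_pos: [0.5239, 0.1763, 0.13]
eef_rot: [0.059, 0.998, 0.0, -0.002]
ft_force: [-12.3, 1.1, 8.0]
width: 0.0098
grip_force: 40.0
```

Request:
carry_out([
  [0.02,0,0,0,0,0],
  [0,0,0,0,0,0],
  [0,0,0,0,0,0],
], fingers=40)

```text
time: 11.68
ee_pos: [0.5251, 0.1758, 0.1299]
eef_rot: [0.059, 0.998, 0.0, 0.0]
ft_force: [-0.3, 0.0, 0.9]
width: 0.0322
grip_force: 0.0
```

Request:
carry_out([
  [0,0,-0.3,0,0,0],
  [0,0,-0.6,0,0,0],
  [0,0,-0.8,0,0,0],
  [0,0,-0.7,0,0,0],
  [0,0,0,0,0,0],
])

```text
time: 12.3
ee_pos: [0.526, 0.1762, 0.2286]
eef_rot: [0.059, 0.998, 0.001, 0.002]
ft_force: [0.1, -0.2, -1.0]
width: 0.0401
grip_force: 0.0
```

```bash
python3 - <<'E'
from h import *
a=np.radians(-6.8); ex=np.array([np.cos(a),np.sin(a)]); ey=np.array([-ex[1],ex[0]])
S=read_state(); s=S["ee_pos"]; print("tcp d,t",s[:2]@ex,s[:2]@ey,s[2],S["ft_force"],S["width"])
for n in("side",):
    c=cam(n); c["range_z"]=np.median([cam(n)["range_z"] for _ in range(5)],axis=0); save(c,"s3.png",(240,130,400,260),4)
    P=cloud(c); D=P[...,:2]@ex; T=P[...,:2]@ey; Z=P[...,2]
    m=(Z>.14)&(Z<.17)&(D>.535)&(D<.562)&(T>.15)&(T<.32)&(c["range_z"]>0)
    q=np.c_[D[m],T[m],Z[m]]; print(n,len(q)); print(np.percentile(q,[1,10,50,90,99],axis=0).round(4))
    print(np.linalg.lstsq(np.c_[q[:,:2]-q[:,:2].mean(0),np.ones(len(q))],q[:,2],rcond=None)[0])
E
```

```text
tcp d,t 0.501446048148567 0.23721043792601887 0.22859890383604284 [ 0.10533574 -0.23008627 -1.03571579] 0.04011585513613747
side 182
[[0.5353 0.1632 0.1489]
 [0.5372 0.171  0.154 ]
 [0.5461 0.2285 0.1557]
 [0.5549 0.2949 0.1571]
 [0.5566 0.3094 0.1577]]
[0.06423204 0.01000211 0.15550248]
```

View pics/s3.png

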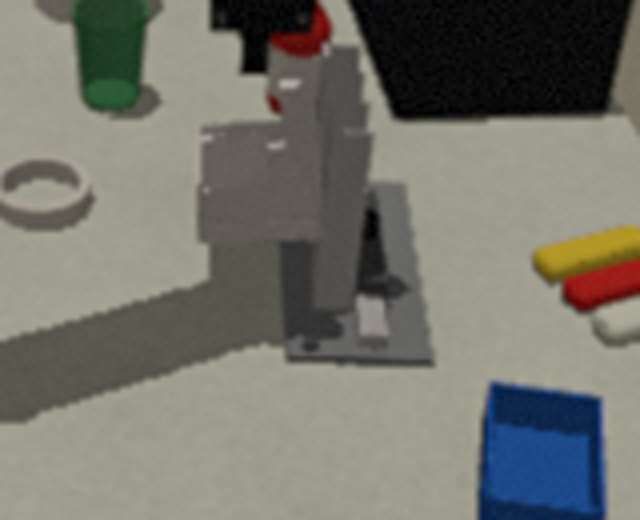

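The side crop shows the shelf hanging level by its tabs (260,185), with the lip at 0.1555. It is resting on the catches. Next I close the fingers and push on the lip.

Request:
carry_out([
  [-0.3,0.01,0,0,0,0],
  [-0.5,0,0,0,0,0],
  [-0.33,0,0,0,0,0],
  [0,0,0,0,0,0],
  [0,0,0.3,0,0,0],
  [0,0,0.4,0,0,0],
  [0,0,0.3,0,0,0],
  [0,0,0.08,0,0,0],
  [0,0,0,0,0,0],
  [0,0,0,0,0,0],
], fingers=0, force=20)

```text
time: 13.85
ee_pos: [0.5699, 0.1711, 0.183]
eef_rot: [0.059, 0.998, 0.0, 0.0]
ft_force: [0.8, -0.0, 0.4]
width: 0.0007
grip_force: 0.0
```

Request:
carry_out([
  [0,0,0.08,0,0,0],
  [0,0,0.06,0,0,0],
  [0,0,0.05,0,0,0],
  [0,0,0.04,0,0,0],
  [0,0,0,0,0,0],
])

```text
time: 14.48
ee_pos: [0.5699, 0.171, 0.1742]
eef_rot: [0.059, 0.998, 0.0, 0.0]
ft_force: [-3.5, -1.1, 7.7]
width: 0.0005
grip_force: 4.2
```

Request:
carry_out([
  [0,0,0.05,0,0,0],
  [0,0,0.05,0,0,0],
  [0,0,0,0,0,0],
])

```text
time: 14.85
ee_pos: [0.5705, 0.1713, 0.1707]
eef_rot: [0.059, 0.998, 0.001, 0.001]
ft_force: [-1.0, 0.5, 8.8]
width: 0.0002
grip_force: 4.6
```

Request:
carry_out([
  [0,0,0.05,0,0,0],
  [0,0,0.05,0,0,0],
  [0,0,0,0,0,0],
])

```text
time: 15.22
ee_pos: [0.5712, 0.1712, 0.1669]
eef_rot: [0.059, 0.998, 0.001, 0.002]
ft_force: [1.9, -1.2, 8.5]
width: 0.0005
grip_force: 4.2
```

Request:
carry_out([
  [0,0,0.04,0,0,0],
  [0,0,0.04,0,0,0],
  [0,0,0,0,0,0],
])

```text
time: 15.6
ee_pos: [0.5716, 0.1711, 0.1643]
eef_rot: [0.059, 0.998, 0.001, 0.002]
ft_force: [1.7, -0.6, 11.4]
width: 0.0002
grip_force: 5.8
```

Request:
carry_out([
  [0,0,0.04,0,0,0],
  [0,0,0.03,0,0,0],
  [0,0,0,0,0,0],
])

```text
time: 15.98
ee_pos: [0.5719, 0.1712, 0.1637]
eef_rot: [0.059, 0.998, 0.002, 0.003]
ft_force: [-8.4, -3.8, 29.9]
width: 0.0001
grip_force: 15.6
```

Request:
carry_out([
  [0,0,0.02,0,0,0],
  [0,0,0,0,0,0],
])

```text
time: 16.23
ee_pos: [0.572, 0.1712, 0.1636]
eef_rot: [0.06, 0.998, 0.002, 0.003]
ft_force: [-9.5, -3.5, 36.9]
width: 0.0004
grip_force: 18.5
```

Hard stop reached (37 N, no further travel). Retract and check.

Request:
carry_out([
  [0,0,-0.2,0,0,0],
  [0,0,-0.5,0,0,0],
  [0,0,-0.8,0,0,0],
  [0,0,-0.9,0,0,0],
  [0.6,0,-0.7,0,0,0],
  [0.9,0,0,0,0,0],
  [0.9,0,0,0,0,0],
  [0.8,0,0,0,0,0],
  [0,0,0,0,0,0],
])

```text
time: 17.35
ee_pos: [0.441, 0.1867, 0.2827]
eef_rot: [0.058, 0.998, 0.001, -0.0]
ft_force: [0.9, -0.2, -0.3]
width: 0.0002
grip_force: 0.0
```

```bash
python3 - <<'E'
from h import *
a=np.radians(-6.8); ex=np.array([np.cos(a),np.sin(a)]); ey=np.array([-ex[1],ex[0]])
print(read_state()["ft_force"],read_state()["time"])
for n in("side","top"):
    c=cam(n); c["range_z"]=np.median([cam(n)["range_z"] for _ in range(5)],axis=0)
    if n=="side": save(c,"s4.png",(240,130,400,260),4)
    P=cloud(c); D=P[...,:2]@ex; T=P[...,:2]@ey; Z=P[...,2]
    m=(Z>.135)&(Z<.16)&(D>.535)&(D<.562)&(T>.15)&(T<.32)&(c["range_z"]>0)
    q=np.c_[D[m],T[m],Z[m]]; print(n,len(q))
    if len(q)<20: continue
    f=np.abs(q[:,2]-np.median(q[:,2]))<.004; q=q[f]; print(np.percentile(q,[1,50,99],axis=0).round(4))
    print(np.linalg.lstsq(np.c_[q[:,:2]-q[:,:2].mean(0),np.ones(len(q))],q[:,2],rcond=None)[0])
E
```

```text
[ 0.94618756 -0.19437666 -0.25941841] 17.35
side 207
[[0.5353 0.1638 0.1426]
 [0.547  0.231  0.1456]
 [0.5589 0.3131 0.1471]]
[0.04726164 0.00076222 0.14548723]
top 465
[[0.5353 0.1617 0.1422]
 [0.5476 0.2338 0.1449]
 [0.5601 0.307  0.1478]]
[ 0.05453557 -0.00168829  0.14495716]
```

View pics/s4.png

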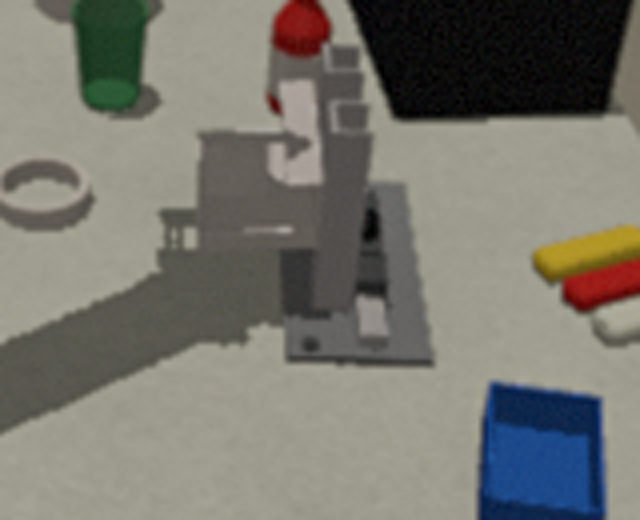

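The side crop shows the shelf low on the stand (260,190), with the lip at 0.1455 against the 0.146 expected, level sideways. I'll check the fore-aft level with the longer baseline: the divider top and floor should be at 0.133 and 0.086.

```bash
python3 - <<'E'
from h import *
a=np.radians(-6.8); ex=np.array([np.cos(a),np.sin(a)]); ey=np.array([-ex[1],ex[0]])
for n in("top","side"):
    c=cam(n); c["range_z"]=np.median([cam(n)["range_z"] for _ in range(7)],axis=0)
    P=cloud(c); D=P[...,:2]@ex; T=P[...,:2]@ey; Z=P[...,2]
    for nm,z0,d0,d1 in(("floor",.086,.46,.535),("divider",.133,.46,.537)):
        m=(abs(Z-z0)<.009)&(D>d0)&(D<d1)&(T>.17)&(T<.305)&(c["range_z"]>0)
        if nm=="divider": m&=abs(T-.237)<.006
        q=np.c_[D[m],T[m],Z[m]]
        if len(q)<8: print(n,nm,len(q)); continue
        print(n,nm,len(q),np.percentile(q[:,2],[10,50,90]).round(4),np.polyfit(q[:,0]-.5,q[:,2],1).round(4),q[:,0].min().round(3),q[:,0].max().round(3))
E
```

```text
top floor 295 [0.0806 0.0829 0.0849] [0.0256 0.0826] 0.464 0.535
top divider 34 [0.1276 0.1289 0.1307] [0.0953 0.1284] 0.494 0.533
side floor 306 [0.0801 0.0832 0.0918] [-0.0139  0.0841] 0.464 0.535
side divider 44 [0.1259 0.1279 0.1299] [0.0453 0.1282] 0.466 0.518
```

The lip height fits the fully-home position. The remaining 2–3° of nose-down tilt is about the hooks' 2 mm clearance on the plate, and the hard stop was firm. The gripper is clear, so I'm handing in.

```bash
python3 -c "
from h import *
print(r.close_job())"
```

```text
the job is handed in; nothing more can be done
None
```

The 150 mm white shelf is hung with both tabs in the slots and pushed down to the hard stop (37 N; lip at about 145 mm against 146 expected), then released with the arm clear; it is level side to side but tips 2–3° down at the front, probably play in the hooks, which I left, and the job was handed in at about 18 s.

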